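# Clear the pot and pop the crate's push-to-open lid

## Robot

A 6-joint arm with a two-finger parallel gripper is mounted at the origin on the work surface. World frame = base frame: x ahead of the robot, y to its left, z up, the work surface at z = 0. Lengths are in m, angles in degrees, forces in N, time in s.
With the tool pointing down it reaches from about 0.275 to 0.85 m from the base axis. Payload 5.2 kg.
Tool frame: the origin (TCP) lies between the finger pads; the fingertips stand 19 mm ahead of it and the grasp point (between the pads) is the TCP; z points along the fingers, y is the direction in which the jaws open and shut (so a half turn about z gives the same grasp; the last joint's range is limited). The gripper opens to 85 mm and grips with 20 to 120 N. Pads are 22 mm wide; open, the fingers measure 114 mm over their backs; the gripper's body (76 mm by 85 mm) begins 54 mm behind the grasp point. The pads swing forward as they close: fully open they stand 13 mm farther back than shut.
Start: joints at [59.026, 14.817, 87.949, -0, 77.235, -11.62], TCP at [0.182, 0.519, 0.25] pointing down, gripper open.
Joint ranges: [-179.93, 179.93], [-52.35, 119.4], [10.71, 147.94], [-69.91, 249.91], [12.55, 155.21], [-178.61, 178.61]. Speed limits (degrees/s): [147.25, 147.25, 180, 180, 180, 180].

## Interface

Orientations are given as [roll, pitch, yaw] about the fixed x, y, z axes, in that order (R = Rz(yaw) Ry(pitch) Rx(roll)).
In Python, from workcell import state, capture, job_done, find_in gives the robot as it stands.
- The arm moves only by the tool drive_tool, never from a script. Its argument "plan" is a list of rows, each a list of 3 entries, a list of its own where there are three numbers: the shift along the world's x, y, z in cm, then the turn, a rotation vector about the world's x, y, z in rad, then the gripper's target within -1 to 1 (shut at 1, half-way at 0, fully open at -1). A call has 1 to 20 rows; each row shifts and turns the pose as measured when the row begins; what a row does not reach is not made up. A row lasts 1/10 s, in which the tool goes at most 50 mm and 8.59 degrees, less where a joint would pass 70% of its speed; a pose out of reach is approached as far as the arm can. A call with a gripper value outside its range is refused whole. The fingers move at their own pace and stop on an object; the grip force is fixed at half the most. Time passes only in rows, so rows that do not move let the fingers close. It gives the time, the measured TCP pose, the force and the opening at its end, in the units of the state.
- state(): the state, without advancing time (a new reading comes with each control period).
- capture(name): name is "scene" or "top" or "wrist"; returns a dict with "frame" (384x512x3 uint8, red, green, blue), "mtx" (3x3 intrinsics, pixels), "rvec" (rotation vector, rad) and "tvec" (3), from world to camera coordinates, as OpenCV has them. Camera axes: x right, y down, z forward; pixel columns grow to the right and rows downward; lengths in m; the calibration is good to about 2 mm. A picture is of the moment at which its call begins. There is no depth.
- job_done(): hands the job in, once; it reports no verdict.
Trained networks look in a picture, given as the dict that the camera call returned (one of the last four; its "shot" number tells which), for a name from the list of things; names that differ only in an ending like _2 or _b are one class to them, and where a whole thing is asked for, a point or a joint stands for the part that bears it (a point fixed in the world has none). Each returns a list of dicts, best first, with "conf" (0 to 1); they miss things now and then, are a little off and sometimes report something else, mostly with a low value. They report only what shows in the picture. A call takes as long as a camera call. They do not tell look-alikes from the thing itself.
- find_in(picture, name): "rect" ([centre column, centre row, width, height] as shares, 0 to 1, of the picture: columns of its width, rows of its height, round what is visible of it).
The state is a dict: "time": time; "joint_pos": joint angles; "joint_vel": joint speeds; "joint_efforts": joint torques, N m; "eef_pos": TCP position; "eef_rot": TCP orientation; "wrist_force": force on the tool from outside, world axes, zero at the start; "wrist_torque": the same for the moment, N m; "grip_width": opening from 0.0 (shut) to 1.0 (fully open).
Only numpy, scipy, OpenCV 4.12 (cv2) and the standard library are available. Lean on these libraries where they do the work, as an engineer would, in place of code of your own. Each camera call takes 0.05 s, during which the arm holds its last target. There are 200 camera calls.

## Task

A grey pot is standing on the push-to-open lid of the teak crate. Without gripping or lifting anything, push the pot along the crate top with the fingers until it stands, upright, with its whole foot on the cork round; only then press the lid down at its dark steel disc until the catch lets go, and let it spring up ajar. Leave the jar, the scoop and the trug where they are, and finish with the lid standing ajar, the pot still on the cork and the hand clear of everything.

Things in the scene. Friction and masses are not known exactly. Their poses are not given: they have to be found in the camera images.
- crate: Fixed teak crate used as a bench, 340 (x) x 500 (y) x 110 mm high. Origin at the centre of its underside, on the table; z up; its -x side faces the robot. Flat top at z = 110 mm; the lid fills an opening from x = -140 to 60, y = -100 to 100 mm in the crate's frame. Beside it the fixed top is 150 mm wide each side, behind it (+x) 110 mm deep.
- lid (a joint): Lid angle, rad. Paler wooden panel 196 x 196 x 15 mm in the crate top, 1 mm proud, hinged at its far (+x) edge. 0 = shut, latched. Pressed at the disc with 5 to 7 N (more nearer the hinge) it gives 6 mm to a firm stop at -0.035; the catch frees at about -0.02. Let go, it springs up to a stop at 0.35 (near edge 65 mm up) and stays ajar. The pot's weight does not free it.
- lid_press (a point): The place to press: centre of the flush dark steel disc (36 mm across) on top of the lid, 23 mm in from its near free edge, half-way along it. It moves with the lid; shut, it lies 111 mm above the table at x = -115 mm, y = 0 in the crate's frame.
- pot: Loose empty grey plastic pot, straight-sided, open at the top, 66 mm in diameter, 60 mm high, about 0.18 kg; at the start it stands on the lid. Origin at the centre of its underside, z up along its axis.
- cork: Flat cork round, 116 mm in diameter, let into the fixed crate top flush (no step), on either the left or the right side of the lid; the jar is on the other side. Origin at its centre at the height of the crate top.
- jar: Loose closed glass jar with a blue cap, 68 mm in diameter, 100 mm high, standing on the crate top on the side without the cork. Origin at the centre of its underside. To be left alone.
- scoop: Loose stainless steel scoop, about 180 mm long, 52 mm wide, 26 mm high, lying on the fixed crate top behind the lid (crate +x), long along its own y. Origin near its middle, at its underside. To be left alone.
- trug: Loose green hard silicone trug, 220 mm across, 146 mm high with its two handles, standing on the table to the left of the crate. Origin at the centre of its underside. To be left alone.
Mind the look-alikes: they are no part of the job. Leave any pink or yellow look-alike of the pot alone.

How it is judged (in metres and radians):
On the way, in this order (a step that is already met when the one before it is completed fails the run):
1. the pot stands upright and still on the cork round, the lid still shut (horizontal distance between pot and cork below 0.027 m and angle between pot's own z axis and vertical below 0.1 rad and linear speed of pot below 0.02 m/s and value of joint lid between -0.01 and 0.03 rad), for 0.2 s.
2. the lid is pressed down past its catch (value of joint lid below -0.015 rad).
3. the lid has sprung up ajar (value of joint lid above 0.2 rad), for 0.2 s.
At the end, for the whole second after the job is handed in: The lid stands ajar (more than 0.25 rad), the pot stands upright and still on the crate top with its centre within 27 mm of the cork round's centre, and the jar (25 mm), scoop and trug (30 mm) are where they were (value of joint lid above 0.25 rad and horizontal distance between pot and cork below 0.027 m and angle between pot's own z axis and vertical below 0.1 rad and z of pot in the frame of crate between 0.105 and 0.115 m and linear speed of pot below 0.02 m/s and distance of jar from where it was at the start of the episode below 0.025 m and angle between jar's own z axis and vertical below 0.2 rad and distance of each of scoop, trug from where it was at the start of the episode below 0.03 m); the robot touches nothing.
It fails at once if the pot is gripped between the fingers, squeezed or rammed (contact force between the fingers and pot above 18 N).
It fails at once if the pot is lifted off the crate top, or falls off it (z of pot in the frame of crate above 0.13 m or z of pot in the frame of crate below 0.095 m).
It fails at once if the pot is tipped over (angle between pot's own z axis and vertical above 0.5 rad).
It fails at once if the lid springs open before the pot is on the cork (value of joint lid above 0.05 rad and horizontal distance between pot and cork above 0.04 m).
It fails at once if the jar, the scoop or the trug is pushed away, lifted or knocked over (distance of jar from where it was at the start of the episode above 0.03 m or angle between jar's own z axis and vertical above 0.35 rad or distance of any of scoop, trug from where it was at the start of the episode above 0.04 m).
It also fails if it takes over 64 s, if anything falls off the work surface, if the arm or the gripper's body presses on something with over 40 N, if the wrist force passes 120 N, or if a joint passes its speed limit or range.

## Working session

There is one attempt and no reset: what is moved stays moved. The work goes in short steps, Python scripts to look and compute and a tool call to move; the robot and the scene stay as the last step left them, time stands still between calls to the robot, and variables do not carry over. Pictures are saved under pics/ and viewed, about 8 in all and at most 12, crops included, and the job is handed in when it is done.

Besides the shell and the picture viewer there is one more tool, called after ">>>" by a JSON object that holds its "api" and its "payload", one argument or row to a line. drive_tool: Moves the arm, as the interface text tells. Its arguments: {"type":"object","properties":{"plan":{"type":"array"}},"required":["plan"]}

```bash
mkdir -p pics; cat > h.py <<'E'
import numpy as np, cv2
from workcell import state, capture, job_done, find_in
def ray(p,uv,z):
    R,_=cv2.Rodrigues(np.array(p["rvec"],float)); t=np.array(p["tvec"],float).ravel()
    d=R.T@np.linalg.solve(np.array(p["mtx"]),[uv[0],uv[1],1]); c=-R.T@t
    return c+d*(z-c[2])/d[2]
def proj(p,X):
    return cv2.projectPoints(np.array(X,float).reshape(-1,3),np.array(p["rvec"],float),np.array(p["tvec"],float),np.array(p["mtx"],float),None)[0].reshape(-1,2)
def save(p,n): cv2.imwrite("pics/"+n,cv2.cvtColor(p["frame"],cv2.COLOR_RGB2BGR))
E
python3 - <<'E'
from h import *
s=state(); print(s)
ps=[capture("top"),capture("scene")]
for p,n in zip(ps,["top","scene"]):
    save(p,n+"0.png")
    R,_=cv2.Rodrigues(np.array(p["rvec"],float)); print(n,-R.T@np.array(p["tvec"],float).ravel())
    for k in ["pot","cork","lid_press","jar","scoop","trug","crate","lid"]:
        print(k,[(round(d["conf"],2),[round(a*b,1) for a,b in zip(d["rect"],[512,384,512,384])]) for d in find_in(p,k)[:3]])
f=[cv2.cvtColor(p["frame"],cv2.COLOR_RGB2BGR) for p in ps]
cv2.imwrite("pics/both.png",cv2.resize(np.vstack(f),(400,600)) if 0 else f[0])
E
```

```text
{'time': 0.0, 'joint_pos': array([ 5.90261423e+01,  1.48584790e+01,  8.80118113e+01,  2.98417224e-05,
        7.72338881e+01, -1.16215595e+01]), 'joint_vel': array([-0.12976756,  0.03221296,  0.0397002 , -0.03018339,  0.00959776,
        0.10425512]), 'joint_efforts': array([-1.60008915e-05, -4.46029651e+01, -2.90565223e+01, -5.75297927e-04,
        1.19922918e-02, -8.81987347e-06]), 'eef_pos': array([0.18199235, 0.51849297, 0.24947685]), 'eef_rot': array([-1.79897963e+02, -2.10148689e-02,  1.60647676e+02]), 'wrist_force': array([-0.20481494, -0.11857695,  0.3186636 ]), 'wrist_torque': array([-0.01281711,  0.05612337,  0.0155224 ]), 'grip_width': 0.9941107469950624}
top [0.41432172 0.13965599 1.14801952]
pot [(0.96, [293.1, 274.1, 30.6, 31.6]), (0.68, [353.3, 271.6, 29.7, 30.3]), (0.59, [333.3, 164.1, 34.8, 31.6])]
cork [(0.57, [241.2, 159.7, 52.7, 48.5])]
lid_press [(0.91, [319.6, 170.5, 91.1, 95.9]), (0.43, [317.9, 152.6, 233.8, 165.3])]
jar [(0.86, [404.0, 165.8, 45.7, 39.4])]
scoop [(0.83, [310.8, 101.9, 80.7, 26.6])]
trug [(0.43, [334.1, 163.7, 33.2, 31.7])]
crate []
lid [(0.61, [318.5, 169.5, 92.8, 95.1]), (0.24, [404.3, 167.8, 42.8, 33.8])]
scene [1.07763036 0.37814326 1.1053511 ]
pot [(0.86, [214.5, 122.7, 25.7, 30.2]), (0.85, [258.2, 140.0, 27.1, 33.1]), (0.68, [181.2, 170.0, 34.5, 33.8])]
cork [(0.69, [255.0, 211.5, 48.9, 45.1])]
lid_press [(0.79, [193.5, 181.3, 105.8, 92.8])]
jar [(0.6, [133.9, 142.2, 36.9, 43.5])]
scoop [(0.77, [173.9, 233.2, 77.9, 43.9])]
trug [(0.73, [405.6, 245.3, 95.8, 93.1])]
crate [(0.57, [184.1, 207.2, 245.3, 207.0])]
lid [(0.78, [196.2, 182.2, 104.6, 92.5])]
```

View pics/top0.png

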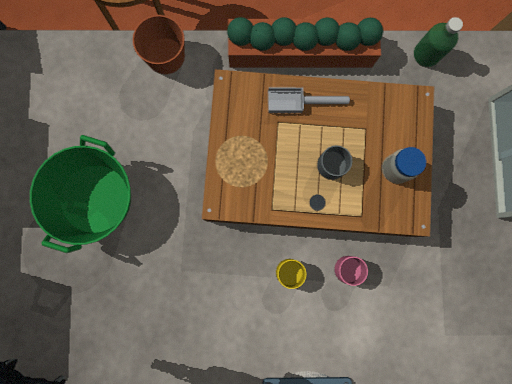

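View pics/scene0.png

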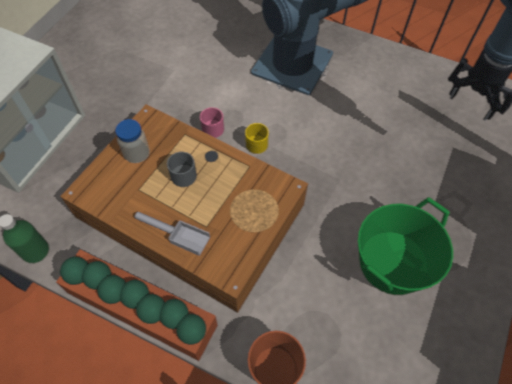

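Top view: the grey pot is at (334,163) on the lid. The yellow pot (291,274) and pink pot (351,271) are look-alikes on the table, so the grey one is the target. The cork is at (241,161) on the left, the disc at (318,202), and the jar at (405,165). I'll confirm in one enlarged crop.

```bash
python3 - <<'E'
from h import *
p=capture("top"); q=capture("scene")
f=cv2.cvtColor(p["frame"],cv2.COLOR_RGB2BGR)
# screws -> crate pose
scr=[(221,78),(428,94),(424,227),(209,211)]
P=np.array([ray(p,u,.11) for u in scr]); print("screws",P.round(3)); c=P.mean(0)
v=(P[0]+P[3]-P[1]-P[2]); yaw=np.arctan2(-v[0],v[1]); print("c",c,"yaw",np.degrees(yaw))
D=ray(p,(317.5,202.3),.111); print("disc",D)
R=np.array([[np.cos(yaw),-np.sin(yaw)],[np.sin(yaw),np.cos(yaw)]])
print("disc pred",c[:2]+R@[-.115,0])
print("cork top",ray(p,(241.2,161),.11),"scene",ray(q,(255,211),.11))
for k,n,z in (("pot",2,.141),):
  print("pot top",ray(p,(333.5,163.9),z),"scene",ray(q,(181.2,170),z))
print("jar",ray(p,(404,165.8),.17))
g=cv2.resize(f[65:240,200:440],None,fx=3.2,fy=3.2,interpolation=cv2.INTER_CUBIC)
cv2.imwrite("pics/crop.png",g)
E
```

```text
screws [[ 0.782  0.194  0.11 ]
 [ 0.745 -0.275  0.11 ]
 [ 0.444 -0.251  0.11 ]
 [ 0.481  0.219  0.11 ]]
c [ 0.61277611 -0.02818728  0.11      ] yaw -4.500066655874664
disc [ 0.49899114 -0.01839215  0.111     ]
disc pred [ 0.49813063 -0.01916435]
cork top [0.59131653 0.14881554 0.11      ] scene [0.59289798 0.15351525 0.11      ]
pot top [ 0.5793064  -0.05013155  0.141     ] scene [ 0.58491044 -0.04982217  0.141     ]
jar [ 0.57021413 -0.19269177  0.17      ]
```

View pics/crop.png

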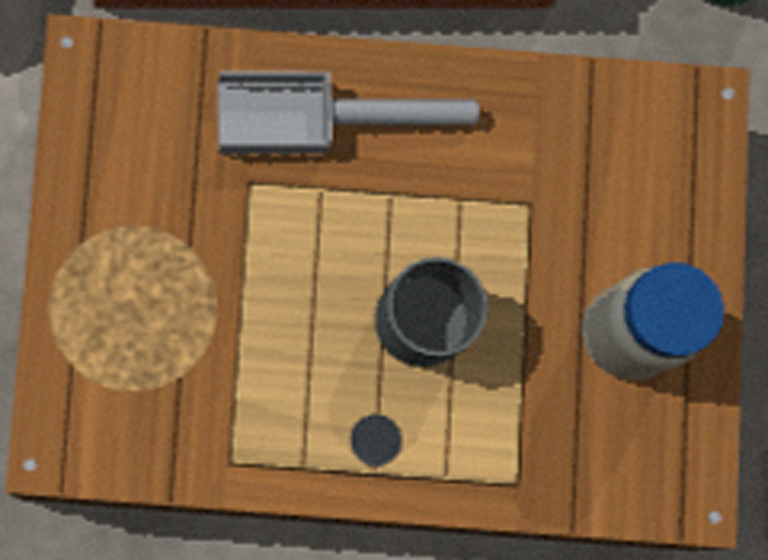

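The crop confirms the grey pot stands on the lid with its rim centre at crop (436,306), the cork is centred at (133,308), and the disc is at (376,440). I'll refine the pot and jar positions with these.

```bash
python3 - <<'E'
from h import *
p=capture("top")
F=lambda u:(200+(u[0]+.5)/3.2-.5,65+(u[1]+.5)/3.2-.5)
pot=ray(p,F((436,306)),.171);cork=ray(p,F((133,308)),.11);print("pot",pot,"cork",cork,"jar",ray(p,F((675,309)),.21), "disc",ray(p,F((376,440)),.111))
print("pot back lower pt",ray(p,F((415,367)),.111))
q=capture("scene"); print("potscene rim",ray(q,(182,160),.171),"cork scene",ray(q,(255,211),.11))
d=(cork-pot)[:2]; print(np.linalg.norm(d),np.degrees(np.arctan2(d[1],d[0])))
for k in (.041,.055): print("tcp",k, pot[:2]-d/np.linalg.norm(d)*k)
E
```

```text
pot [ 0.58204357 -0.04972081  0.171     ] cork [0.59152682 0.1487737  0.11      ] jar [ 0.57313947 -0.19285017  0.21      ] disc [ 0.49930984 -0.01764307  0.111     ]
pot back lower pt [ 0.54971191 -0.04569528  0.111     ]
potscene rim [ 0.57475191 -0.0491814   0.171     ] cork scene [0.59289798 0.15351525 0.11      ]
0.19872091171815442 87.26472359906899
tcp 0.041 [ 0.58008699 -0.0906741 ]
tcp 0.055 [ 0.57941889 -0.10465814]
```

>>> {"api": "drive_tool", "payload": {
  "plan": [
    [[0,-2,3],[0,0,-0.128],0],
    [[2.4,-3.8,2],[0,0,-0.128],0],
    [[2.4,-3.8,0],[0,0,-0.128],0],
    [[2.4,-3.8,0],[0,0,-0.128],0],
    [[2.4,-3.8,0],[0,0,-0.128],0],
    [[2.4,-3.8,0],[0,0,-0.128],0],
    [[2.4,-3.8,0],[0,0,-0.128],0],
    [[2.4,-3.8,0],[0,0,-0.128],0],
    [[2.4,-3.8,0],[0,0,-0.128],0],
    [[2.4,-3.8,0],[0,0,-0.128],0],
    [[2.4,-3.8,0],[0,0,0],0],
    [[2.4,-3.8,0],[0,0,0],0],
    [[2.4,-3.8,0],[0,0,0],0],
    [[2.4,-3.8,0],[0,0,0],0],
    [[2.4,-3.8,0],[0,0,0],0],
    [[2.4,-3.8,0],[0,0,0],0],
    [[2.4,-2,0],[0,0,0],0],
    [[0,0,0],[0,0,0],0]
  ]
}}

```text
time: 2.9
eef_pos: [0.5758, -0.1189, 0.3031]
eef_rot: [179.4, -0.1, 84.4]
wrist_force: [-0.3, 0.1, -0.6]
grip_width: 0.5
```

>>> {"api": "drive_tool", "payload": {
  "plan": [
    [[0.3,1.5,-2],[0,0,0.05],0],
    [[0,0,-3],[0,0,0],0],
    [[0,0,-3],[0,0,0],0],
    [[0,0,-1.5],[0,0,0],0],
    [[0,0,0],[0,0,0],0]
  ]
}}

```text
time: 3.4
eef_pos: [0.5773, -0.102, 0.2057]
eef_rot: [179.3, -0.2, 87.3]
wrist_force: [-0.3, 1.0, -0.4]
grip_width: 0.499
```

```bash
python3 - <<'E'
from h import *
s=state();print(s["eef_pos"],s["eef_rot"])
a=[cv2.cvtColor(capture(n)["frame"],cv2.COLOR_RGB2BGR) for n in("wrist","top","scene")]
g=np.hstack([cv2.resize(a[0],(400,300)),cv2.resize(a[2][60:300,40:360],(400,300))])
cv2.imwrite("pics/n1.png",g)
E
```

```text
[ 0.57730091 -0.10200912  0.20565068] [179.3363628   -0.18596517  87.29495723]
```

View pics/n1.png

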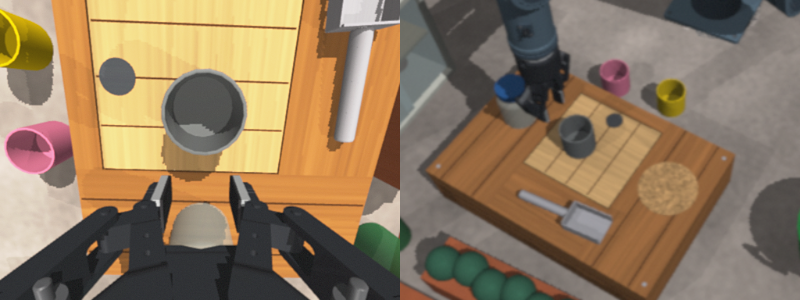

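The pot sits squarely ahead of the two half-open fingers, with the jar behind the hand and not touched. I'll descend.

>>> {"api": "drive_tool", "payload": {
  "plan": [
    [[0.2,0.4,-1.5],[0.01,0,0],0],
    [[0,0,-1.5],[0,0,0],0],
    [[0,0,-1.5],[0,0,0],0],
    [[0,0,-0.6],[0,0,0],0],
    [[0,0,0],[0,0,0],0]
  ]
}}

```text
time: 4.05
eef_pos: [0.5844, -0.0986, 0.1599]
eef_rot: [178.4, -0.6, 87.3]
wrist_force: [0.6, 0.5, -0.2]
grip_width: 0.5
```

>>> {"api": "drive_tool", "payload": {
  "plan": [
    [[-0.5,0,-0.5],[-0.02,0,0],0],
    [[0,0,0],[0,0,0],0],
    [[0,0,0],[0,0,0],0]
  ]
}}

```text
time: 4.35
eef_pos: [0.5799, -0.0987, 0.1559]
eef_rot: [178.2, 0.7, 87.3]
wrist_force: [-0.0, 0.8, -0.2]
grip_width: 0.5
```

>>> {"api": "drive_tool", "payload": {
  "plan": [
    [[0,0.4,-0.2],[0.012,0.03,0],0],
    [[0,0.5,0],[0,0,0],0],
    [[0,0.5,0],[0,0,0],0],
    [[0,0.5,0],[0,0,0],0],
    [[0,0.8,0],[0,0,0],0],
    [[0.1,1,0],[0,0,0],0],
    [[0,1,0],[0,0,0],0],
    [[0.1,1,0],[0,0,0],0],
    [[0,1,0],[0,0,0],0],
    [[0.1,1,0],[0,0,0],0],
    [[0,0.5,0],[0,0,0],0],
    [[0,0,0],[0,0,0],0]
  ]
}}

```text
time: 5.55
eef_pos: [0.5835, -0.009, 0.1562]
eef_rot: [179.7, 0.2, 87.4]
wrist_force: [0.1, 0.2, -0.2]
grip_width: 0.498
```

```bash
python3 - <<'E'
from h import *
s=state();print(s["eef_pos"],s["eef_rot"],s["wrist_force"])
w,t,c=[capture(n) for n in("wrist","top","scene")]
a=[cv2.cvtColor(k["frame"],cv2.COLOR_RGB2BGR) for k in (w,t,c)]
for k in (w,t,c): print([(round(d["conf"],2),[round(x*y,1) for x,y in zip(d["rect"],[512,384,512,384])]) for d in find_in(k,"pot")[:3]])
g=np.hstack([cv2.resize(a[0],(400,300)),cv2.resize(a[2][60:300,40:360],(400,300))])
cv2.imwrite("pics/n2.png",g)
E
```

```text
[ 0.58346382 -0.00896911  0.15621534] [1.79734604e+02 1.76410856e-01 8.74161204e+01] [ 0.08643796  0.2333641  -0.15174085]
[(0.89, [256.3, 190.4, 149.4, 145.8]), (0.87, [23.7, 151.3, 40.8, 75.4]), (0.72, [34.4, 285.2, 68.8, 86.5])]
[(0.92, [288.7, 162.7, 19.9, 30.7]), (0.55, [286.5, 274.4, 14.3, 25.1]), (0.54, [318.4, 154.4, 236.6, 165.3])]
[(0.87, [210.9, 181.6, 27.7, 36.8]), (0.81, [259.0, 136.9, 25.4, 29.2]), (0.7, [216.8, 120.5, 19.5, 28.5])]
```

View pics/n2.png

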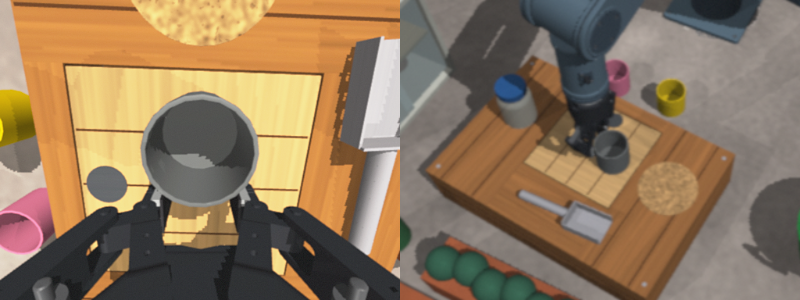

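The pot is cradled by both fingers at (200,150), upright and centred, and the cork lies straight ahead. I'll push on for 10 cm.

>>> {"api": "drive_tool", "payload": {
  "plan": [
    [[0,0.6,0],[0,0,0],0],
    [[0,1,0],[0,0,0],0],
    [[0.1,1,0],[0,0,0],0],
    [[0,1,0],[0,0,0],0],
    [[0.1,1,0],[0,0,0],0],
    [[0,1,0],[0,0,0],0],
    [[0.1,1,0],[0,0,0],0],
    [[0.1,1,0],[0,0,0],0],
    [[0,1,0],[0,0,0],0],
    [[0.1,0.8,0],[0,0,0],0],
    [[0,0.6,0],[0,0,0],0],
    [[0,0,0],[0,0,0],0],
    [[0,0,0],[0,0,0],0]
  ]
}}

```text
time: 7.15
eef_pos: [0.5884, 0.0992, 0.1559]
eef_rot: [179.8, 0.2, 87.3]
wrist_force: [-0.0, -1.2, 0.3]
grip_width: 0.496
```

```bash
cat > chk.py <<'E'
from h import *
import sys
s=state();print(s["eef_pos"],s["wrist_force"])
w,t,c=[capture(n) for n in("wrist","top","scene")]
a=[cv2.cvtColor(k["frame"],cv2.COLOR_RGB2BGR) for k in (w,t,c)]
u=proj(t,(.5915,.1488,.11))[0].round(1); print("cork top",u)
for k,n in ((w,"w"),(t,"t"),(c,"s")):
  for m in ("pot","cork","jar","scoop"): print(n,m,[(round(d["conf"],2),[round(x*y,1) for x,y in zip(d["rect"],[512,384,512,384])]) for d in find_in(k,m)[:2]])
x,y=np.clip(u.astype(int)-[60,60],0,None)
g=np.hstack([cv2.resize(a[0],(400,300)),cv2.resize(a[1][y:y+120,x:x+160],(400,300),interpolation=cv2.INTER_CUBIC)])
cv2.imwrite("pics/"+sys.argv[1],np.vstack([g,cv2.resize(a[2][60:300,40:360],(800,600))[:300]]) if len(sys.argv)>2 else g)
E
python3 chk.py n3.png
```

```text
[0.58844461 0.09923497 0.15594566] [-0.02693423 -1.1841297   0.26996599]
cork top [241.2 160.9]
w pot [(0.92, [255.7, 190.2, 151.0, 149.5]), (0.83, [35.1, 257.2, 68.8, 88.8])]
w cork [(0.72, [260.8, 117.6, 187.1, 149.8])]
w jar []
w scoop [(0.6, [460.9, 284.7, 102.2, 113.7])]
t pot [(0.89, [351.5, 271.1, 34.3, 28.6]), (0.78, [249.0, 163.9, 15.2, 28.6])]
t cork [(0.58, [236.9, 162.4, 47.2, 42.9])]
t jar [(0.56, [404.9, 165.6, 44.6, 37.4])]
t scoop [(0.79, [312.2, 98.0, 80.5, 17.1]), (0.2, [318.2, 171.5, 93.8, 88.0])]
s pot [(0.95, [249.8, 201.9, 27.8, 35.4]), (0.81, [263.3, 139.6, 19.5, 30.2])]
s cork [(0.97, [254.3, 212.0, 46.4, 36.5])]
s jar [(0.6, [133.5, 140.7, 38.2, 43.4])]
s scoop []
```

View pics/n3.png

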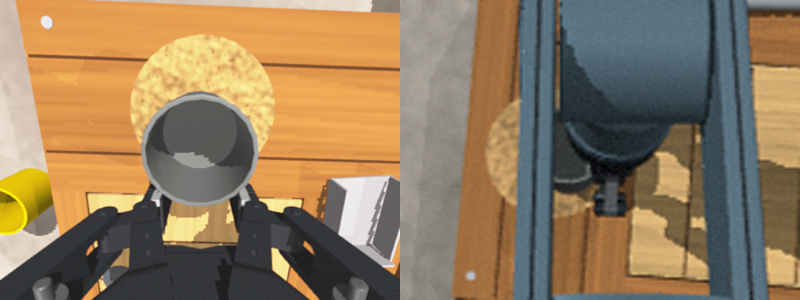

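```bash
python3 - <<'E'
from h import *
w=capture("wrist");c=capture("scene")
print("pot",ray(w,(256,190),.17),"cork T,L,R",*[ray(w,(a*1.28,b*1.28),.11) for a,b in((203,35),(130,102),(275,102))])
print("pot scene",ray(c,(249.8,201.9),.14))
X=np.array([ray(w,(a*1.28,b*1.28),.11)[:2] for a,b in((203,35),(130,102),(275,102))])
A=np.c_[2*X,np.ones(3)];s=np.linalg.solve(A,(X**2).sum(1));print("cork centre",s[:2],np.sqrt(s[2]+s[:2]@s[:2]))
E
```

```text
pot [0.58840188 0.13882796 0.17      ] cork T,L,R [0.59399896 0.20679133 0.11      ] [0.53402152 0.16167002 0.11      ] [0.64923113 0.15622927 0.11      ]
pot scene [0.59107009 0.13881338 0.14      ]
cork centre [0.59111853 0.14819701] 0.058665074363154865
```

>>> {"api": "drive_tool", "payload": {
  "plan": [
    [[0.1,0.5,0],[0,0,0],0],
    [[0.1,0.5,0],[0,0,0],0],
    [[0,0,0],[0,0,0],0],
    [[0,0,0],[0,0,0],0],
    [[0,-1,0],[0,0,0],0],
    [[0,-3,0],[0,0,0],0],
    [[0,-3,0],[0,0,0],0],
    [[0,-1,2],[0,0,0],0],
    [[0,0,4],[0,0,0],0],
    [[-2,-2,4],[0,0,0],1],
    [[-3,-2.5,0],[0,0,0],1],
    [[-2.7,-1.2,0],[0,0,0],1],
    [[0,0,0],[0,0,0],1],
    [[0,0,0],[0,0,0],1]
  ]
}}

```text
time: 9.4
eef_pos: [0.5099, -0.0373, 0.2589]
eef_rot: [179.7, 0.3, 87.3]
wrist_force: [1.4, -0.1, 0.4]
grip_width: 0.001
```

```bash
python3 chk.py n4.png 1
```

```text
[ 0.5098724  -0.03727567  0.25885116] [ 1.39867827 -0.14013347  0.41079322]
cork top [241.2 160.9]
w pot [(0.77, [142.3, 219.0, 62.7, 60.9]), (0.69, [340.1, 5.5, 49.7, 10.9])]
w cork [(0.63, [342.0, 21.4, 112.6, 39.9])]
w jar [(0.52, [344.7, 308.8, 16.7, 19.4]), (0.51, [340.0, 6.8, 51.8, 13.7])]
w scoop [(0.57, [479.0, 128.2, 65.2, 189.4])]
t pot [(0.92, [354.3, 272.7, 31.6, 28.6]), (0.71, [241.9, 160.5, 54.0, 47.0])]
t cork [(0.63, [240.8, 160.7, 54.8, 47.9])]
t jar []
t scoop [(0.91, [310.1, 104.2, 82.2, 28.0])]
s pot [(0.75, [259.9, 139.4, 22.2, 31.7]), (0.57, [254.5, 203.6, 27.9, 36.5])]
s cork [(0.58, [254.3, 213.0, 44.2, 36.5])]
s jar [(0.56, [132.6, 139.7, 35.6, 41.5])]
s scoop [(0.74, [176.2, 234.1, 76.2, 41.6])]
```

View pics/n4.png

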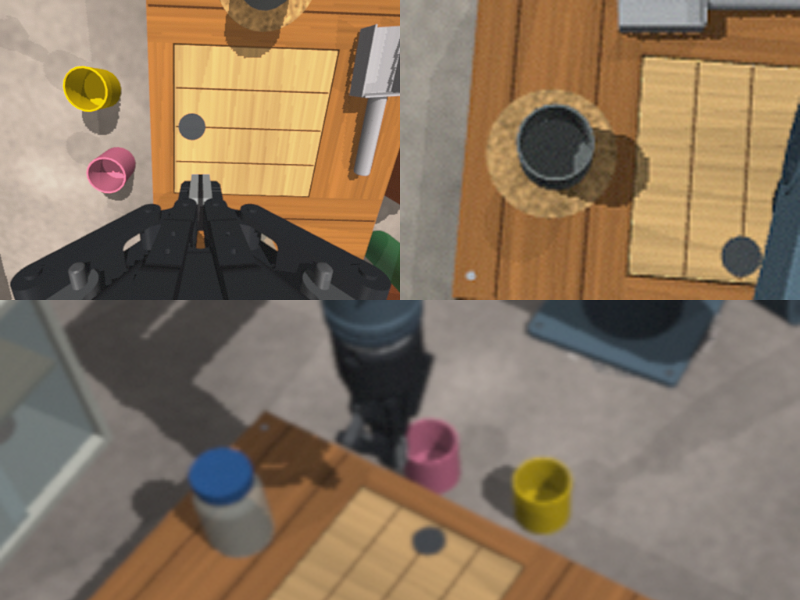

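The pot stands upright near the middle of the cork (top crop (557,145) against cork (552,153)). The scoop and jar are unmoved and the lid is still shut. Next I move over the disc.

>>> {"api": "drive_tool", "payload": {
  "plan": [
    [[-1.1,1.9,-3],[0,0,0],1],
    [[0,0,-4],[0,0,0],1],
    [[0,0,-2.5],[0,0,0],1],
    [[0,0,-0.7],[0,0,0],1],
    [[0,0,0],[0,0,0],1]
  ]
}}

```text
time: 10.65
eef_pos: [0.4999, -0.0172, 0.1556]
eef_rot: [179.5, 0.4, 87.4]
wrist_force: [-0.5, 0.5, 0.1]
grip_width: -0.0
```

```bash
python3 - <<'E'
from h import *
s=state();print(s["eef_pos"],s["wrist_force"])
w=capture("wrist");t=capture("top")
print("pot top",ray(t,(181+557/2.5,100+145/2.5),.17))
print("disc px pred",proj(w,(.4993,-.0178,.111)), "tip px",proj(w,s["eef_pos"]-[0,0,.019]))
save(w,"w5.png")
E
```

```text
[ 0.4999013  -0.01720124  0.15564332] [-0.48316604  0.51771897  0.08582996]
pot top [ 0.58678791 -0.19300219  0.17      ]
disc px pred [[257.28671908 221.06754773]] tip px [[258.8268894 237.8528523]]
```

View pics/w5.png

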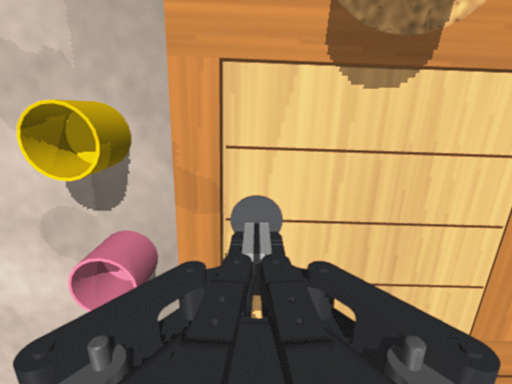

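The closed tips sit over the disc at (257,220). The "pot top" number I printed used a wrong crop offset, so I'm ignoring it. Now pressing in small steps.

>>> {"api": "drive_tool", "payload": {
  "plan": [
    [[0,0,-1.5],[0,0,0],1],
    [[0,0,-0.8],[0,0,0],1],
    [[0,0,-0.3],[0,0,0],1],
    [[0,0,-0.3],[0,0,0],1],
    [[0,0,0],[0,0,0],1]
  ]
}}

```text
time: 11.25
eef_pos: [0.5054, -0.019, 0.1331]
eef_rot: [178.7, 0.6, 87.3]
wrist_force: [0.3, 0.3, 0.2]
grip_width: -0.0
```

>>> {"api": "drive_tool", "payload": {
  "plan": [
    [[-0.6,0,-0.1],[0,0.02,0],1],
    [[0,0,-0.3],[0,0,0],1],
    [[0,0,-0.3],[0,0,0],1],
    [[0,0,0],[0,0,0],1]
  ]
}}

```text
time: 11.65
eef_pos: [0.4996, -0.0192, 0.1277]
eef_rot: [179.8, 0.7, 87.4]
wrist_force: [-2.1, 1.0, 4.8]
grip_width: -0.002
```

Contact at 4.8 N. I'll press on a few mm.

>>> {"api": "drive_tool", "payload": {
  "plan": [
    [[0,0,-0.3],[0,0,0],1],
    [[0,0,-0.3],[0,0,0],1],
    [[0,0,0],[0,0,0],1]
  ]
}}

```text
time: 11.95
eef_pos: [0.4995, -0.0192, 0.124]
eef_rot: [179.7, 0.7, 87.4]
wrist_force: [-3.4, 0.0, 6.7]
grip_width: 0.003
```

>>> {"api": "drive_tool", "payload": {
  "plan": [
    [[0,0,-0.3],[0,0,0],1],
    [[0,0,0],[0,0,0],1]
  ]
}}

```text
time: 12.15
eef_pos: [0.4995, -0.0192, 0.1241]
eef_rot: [179.7, 0.8, 87.4]
wrist_force: [-2.8, -0.4, 5.4]
grip_width: 0.002
```

>>> {"api": "drive_tool", "payload": {
  "plan": [
    [[0,0,-0.6],[0,0,0],1]
  ]
}}

```text
time: 12.25
eef_pos: [0.5, -0.0192, 0.1215]
eef_rot: [179.6, 0.8, 87.4]
wrist_force: [-17.9, 4.0, 60.7]
grip_width: -0.001
```

The lid is firmly at its stop, so I'm releasing it quickly.

>>> {"api": "drive_tool", "payload": {
  "plan": [
    [[0,0,4],[0,0,0],1],
    [[0,0,5],[0,0,0],1],
    [[0,0,5],[0,0,0],1],
    [[-4,0,3],[0,0,0],1],
    [[-4,0,2],[0,0,0],1],
    [[-4,0,0],[0,0,0],1],
    [[-3,0,0],[0,0,0],1],
    [[0,0,0],[0,0,0],1],
    [[0,0,0],[0,0,0],1],
    [[0,0,0],[0,0,0],1]
  ]
}}

```text
time: 13.25
eef_pos: [0.3468, -0.0192, 0.3194]
eef_rot: [179.1, 1.0, 87.5]
wrist_force: [-0.2, -0.4, 0.3]
grip_width: -0.001
```

```bash
python3 chk.py n6.png 1
```

```text
[ 0.34681396 -0.01917259  0.31944861] [-0.16933171 -0.35157244  0.2515222 ]
cork top [241.2 160.9]
w pot [(0.9, [478.3, 20.3, 67.4, 40.6]), (0.87, [258.7, 205.2, 38.3, 50.8])]
w cork [(0.67, [465.5, 31.9, 93.0, 62.4])]
w jar [(0.68, [444.3, 297.7, 100.7, 86.6])]
w scoop []
t pot [(0.79, [241.7, 158.2, 28.4, 32.9]), (0.69, [292.2, 274.4, 31.5, 29.1])]
t cork [(0.93, [241.5, 161.4, 52.3, 49.9]), (0.63, [321.4, 168.2, 90.7, 88.6])]
t jar [(0.8, [404.3, 165.5, 43.3, 32.5])]
t scoop [(0.92, [309.4, 101.8, 83.6, 29.3])]
s pot [(0.86, [213.6, 122.2, 28.4, 25.4]), (0.6, [259.2, 138.5, 24.7, 29.0])]
s cork [(0.86, [254.8, 214.0, 46.1, 35.8])]
s jar [(0.6, [135.7, 140.9, 37.6, 46.5])]
s scoop [(0.92, [174.2, 232.5, 73.0, 39.4]), (0.33, [194.3, 175.6, 106.4, 104.0])]
```

View pics/n6.png

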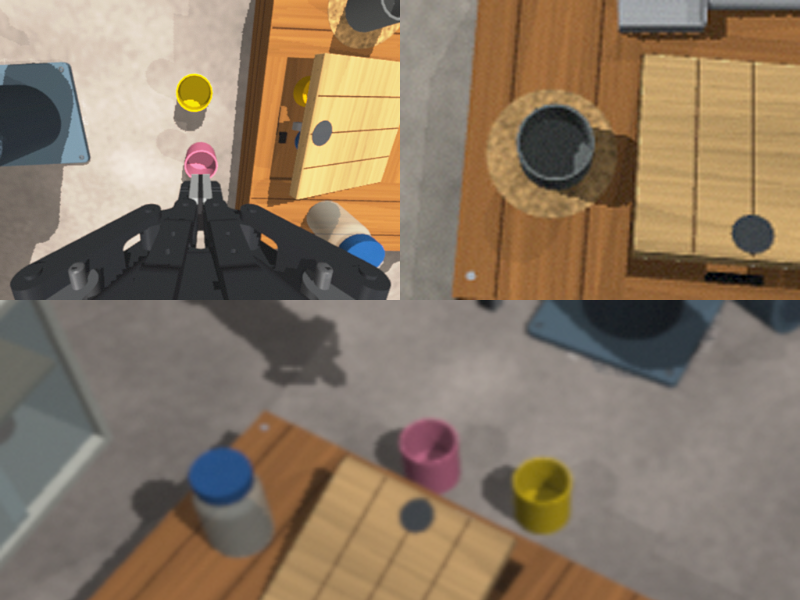

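The lid stands ajar with its near edge well raised. The pot is unchanged on the cork, the jar and scoop are in place, and the hand is clear. I'll hand in after a numeric check.

```bash
python3 - <<'E'
from h import *
t=capture("top")
print("pot",ray(t,(181+157/2.5,100+145/2.5),.17)," cork .591 .1485; trug:",[d["rect"] for d in find_in(t,"trug")[:2]])
# lid angle from disc image: hinge at crate x=.06, z=.111
c=np.array([.6128,-.0282]);y=np.radians(-4.5)
for a in (0,.25,.35):
    xl=.06-.175*np.cos(a); print(a,proj(t,(*(c+xl*np.array([np.cos(y),np.sin(y)])),.111+.175*np.sin(a)))[0])
print("disc px seen",181+353/2.5,100+234/2.5)
print(job_done())
E
```

```text
pot [0.58742318 0.14284852 0.17      ]  cork .591 .1485; trug: [[0.1582, 0.5125, 0.198, 0.3057]]
0 [317.86521009 202.67922428]
0.25 [321.119538   198.43797815]
0.35 [322.5329091  195.23127936]
disc px seen 322.2 193.6
the job is handed in; nothing more can be done
None
```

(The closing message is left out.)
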